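Find the loose bolt on the supply chest and hold its lid open

TASK

The craft supply chest has three lids, each closed by a bolt; two bolts are tight and one is loose, so that it sinks a little when tapped and springs back. Tap each of the three bolt heads with the fingers, one after the other from the robot's left to its right, to find the loose one. Then lift that bolt's lid about half way (45 degrees) and finish still holding it there, so that someone can reach the beads, with the other lids shut and the other things on the table left where they stand.

Things in the scene. Friction and masses are not known exactly. Their poses are not given: they have to be found in the camera images.
- chest: Plywood supply chest, 160 (x) x 360 (y) x 80 mm high, fixed; origin at the centre of its underside, z up, x away from the robot towards the hinges, y to the robot's left. Three compartments 117 mm apart along y, each with a lid 150 x 111 x 10 mm (top 90 mm above the table when shut), a bolt in its middle and, 60 mm nearer the robot, a bar handle. All look alike.
- bolt_left: Hexagonal steel bolt head on the lid on the robot's left (+y), 20 mm across, 12 mm high; origin at the centre of its top face (102 mm above the table, lid shut), z up, out of the lid. Tight: does not give when pressed from above, and its lid is hooked shut. Loose (one of the three): sinks up to 6 mm (1 N to start, 3 N fully down), springs back, and its lid swings up freely.
- handle_left (a point): Centre of the round steel bar handle of the lid on the robot's left (+y): bar 10 mm thick, 68 mm long along the chest's y, its axis 36 mm above the lid's top, on a post at each end. Taken from above with the fingers closing along the chest's x, it can turn between them as the lid swings.
- lid_left (a joint): Opening of the lid on the robot's left (+y): 0 shut, 0.79 half way (45 degrees), 1.2 at its stop (rad). The hinge runs along the chest's y on its far (+x) side, 130 mm beyond the bar's axis and 41 mm below it when shut. The lid weighs about 0.25 kg and falls shut when let go.
- bolt_middle: Hexagonal steel bolt head on the lid in the middle, 20 mm across, 12 mm high; origin at the centre of its top face (102 mm above the table, lid shut), z up, out of the lid. Tight: does not give when pressed from above, and its lid is hooked shut. Loose (one of the three): sinks up to 6 mm (1 N to start, 3 N fully down), springs back, and its lid swings up freely.
- handle_middle (a point): Centre of the round steel bar handle of the lid in the middle: bar 10 mm thick, 68 mm long along the chest's y, its axis 36 mm above the lid's top, on a post at each end. Taken from above with the fingers closing along the chest's x, it can turn between them as the lid swings.
- lid_middle (a joint): Opening of the lid in the middle: 0 shut, 0.79 half way (45 degrees), 1.2 at its stop (rad). The hinge runs along the chest's y on its far (+x) side, 130 mm beyond the bar's axis and 41 mm below it when shut. The lid weighs about 0.25 kg and falls shut when let go.
- bolt_right: Hexagonal steel bolt head on the lid on the robot's right (-y), 20 mm across, 12 mm high; origin at the centre of its top face (102 mm above the table, lid shut), z up, out of the lid. Tight: does not give when pressed from above, and its lid is hooked shut. Loose (one of the three): sinks up to 6 mm (1 N to start, 3 N fully down), springs back, and its lid swings up freely.
- handle_right (a point): Centre of the round steel bar handle of the lid on the robot's right (-y): bar 10 mm thick, 68 mm long along the chest's y, its axis 36 mm above the lid's top, on a post at each end. Taken from above with the fingers closing along the chest's x, it can turn between them as the lid swings.
- lid_right (a joint): Opening of the lid on the robot's right (-y): 0 shut, 0.79 half way (45 degrees), 1.2 at its stop (rad). The hinge runs along the chest's y on its far (+x) side, 130 mm beyond the bar's axis and 41 mm below it when shut. The lid weighs about 0.25 kg and falls shut when let go.
- glue_bottle: White glue bottle, 48 mm across, 130 mm high; loose, beside the chest, not part of the job. Origin on its underside, near its middle.
- paint_jar: Glass paint jar, 60 mm across, 80 mm high; loose, beside the chest, not part of the job. Origin on its underside, near its middle.
- tape_roll: Roll of paper tape lying flat, 90 mm across, 24 mm high; loose, beside the chest, not part of the job. Origin on its underside, near its middle.
- paper_cup: Empty paper cup, rim 72 mm across, 90 mm high; loose, beside the chest, not part of the job. Origin on its underside, near its middle.
- brush: Paint brush lying flat, 180 mm long; loose, beside the chest, not part of the job. Origin on its underside, near its middle.
- scissors: Pair of scissors lying flat, 190 mm long; loose, beside the chest, not part of the job. Origin on its underside, near its middle.
Not all that is in view belongs to the job. Leave any orange or pink look-alike of the glue_bottle alone. What is meant by the tape_roll is not blue, and is the larger of those in its own colour.

How it is judged:
On the way, in this order (a step that is already met when the one before it is completed fails the run):
1. the left bolt is tapped by the fingers (contact force between the fingers and bolt_left above 0.5 N), for 0.02 s.
2. the middle bolt is tapped by the fingers (contact force between the fingers and bolt_middle above 0.5 N), for 0.02 s.
3. the right bolt is tapped by the fingers (contact force between the fingers and bolt_right above 0.5 N), for 0.02 s.
4. the loose bolt's lid is raised (value of joint any of lid_left, lid_middle, lid_right above 0.5 rad), for 0.1 s.
At the end, for the whole second after the job is handed in: The loose bolt's lid stands still between 0.5 and 1.1 rad (29 to 63 degrees) open, carried by the fingers (more than 0.3 N) and by no other loose thing, and the other two lids are shut (within 0.05 rad) (((value of joint lid_left between 0.5 and 1.1 rad and velocity of joint lid_left between -0.15 and 0.15 rad/s and value of joint each of lid_middle, lid_right below 0.05 rad) or (value of joint lid_middle between 0.5 and 1.1 rad and velocity of joint lid_middle between -0.15 and 0.15 rad/s and value of joint each of lid_left, lid_right below 0.05 rad) or (value of joint lid_right between 0.5 and 1.1 rad and velocity of joint lid_right between -0.15 and 0.15 rad/s and value of joint each of lid_left, lid_middle below 0.05 rad)) and contact force between the fingers and chest above 0.3 N and contact force between each of glue_bottle, paint_jar, tape_roll, paper_cup, brush, scissors and chest below 0.1 N); the arm keeps its last pose, push and grip.
It fails at once if one of the loose things beside the chest is moved more than 30 mm (distance of any of glue_bottle, paint_jar, tape_roll, paper_cup, brush, scissors from where it was at the start of the episode above 0.03 m).
It also fails if it takes over 48 s, if anything falls off the work surface, if the arm or the gripper's body presses on something with over 40 N, if the wrist force passes 120 N, or if a joint passes its speed limit or range.

ROBOT

A 7-joint arm with a two-finger parallel gripper is mounted at the origin on the work surface. World frame = base frame: x ahead of the robot, y to its left, z up, the work surface at z = 0. Lengths are in m, angles in rad, forces in N, time in s.
With the tool pointing down it reaches from about 0.425 to 0.825 m from the base axis. Payload 3.6 kg.
Tool frame: the origin (TCP) lies midway between the tips of the shut fingers; the grasp point (between the pads) lies 19 mm behind it (r.grip_depth is the distance from the TCP to the grasp point, in m); z points along the fingers, y is the line along which they close (so a half turn about z gives the same grasp; the last joint's range is limited). The gripper opens to 93 mm and grips with 3 to 60 N. Pads are 15 mm wide; open, the fingers measure 128 mm over their backs; the gripper's body (75 mm by 188 mm) begins 65 mm behind the grasp point.
Start: joints at [1.083, 0.615, -0.013, 1.423, 0.008, 1.103, -0.04], TCP at [0.289, -0.582, 0.182] pointing down, gripper open.
Joint ranges: [-3.12, 3.12], [-0.3, 2.06], [-1.34, 1.32], [0.26, 2.42], [-1.36, 4.5], [0.01, 1.98], [-2.84, 2.84]. Speed limits (rad/s): [2.79, 2.79, 3.14, 3.14, 3.14, 3.14, 3.14].

INTERFACE

Orientations are given as a 3x3 rotation matrix whose columns are the frame's x, y, z axes.
In Python, from rig import r, effector, kin, viewer gives the robot as it stands. The module is installed in compiled form; this text tells all that it offers. Calls block until the motion is done:
- r.goto(position, orientation): joint-space move of the TCP to a pose.
- r.movel(position, max_speed=0.15, rot=None): straight line of the TCP; rot=None keeps the orientation; max_speed is the mean speed in m/s.
- r.goto_joints(angles): joint-space move.
- effector.command_gripper(opening, squeeze=None): opening from 0.0 (shut) to 1.0 (fully open); squeeze is the grip in N (None keeps the last); returns when the fingers have stopped.
- r.hold(seconds).
- kin.inverse_kinematics(position, orientation): joint angles nearest the present ones, or None.
- viewer.read_camera(name): name is "side" or "top"; returns a dict with "frame" (384x512x3 uint8, red, green, blue), "intrinsics" (3x3 intrinsics, pixels), "k1" (the pictures are not rectified: a ray, as slopes to the right and down, at radius r is drawn at 1 + k1 r^2 times it, then the intrinsics apply), "R" (3x3) and "t" (3): a world point X has camera coordinates R X + t. Camera axes: x right, y down, z forward; pixel columns grow to the right and rows downward; lengths in m; the calibration is good to about 2 mm. A picture is of the moment at which its call begins. There is no depth.
A pose or a line that the arm cannot do raises r.MotionError and nothing moves.
- r.sign_off(): hands the job in; it is judged then, once.
Readings, each from a call of its own:
- r.read_clock(): time.
- r.read_q(): joint angles.
- r.read_joint_velocities(): joint speeds.
- r.read_joint_efforts(): joint torques, N m.
- r.read_tool_pos(): TCP position.
- r.read_orientation(): TCP orientation.
- r.read_wrist_force(): force on the tool from outside, world axes, zero at the start.
- r.read_ft_torque(): the same for the moment, N m.
- r.read_opening(): opening from 0.0 (shut) to 1.0 (fully open).
- r.read_grasp_force(): force on a finger pad.
Only numpy, scipy, OpenCV 4.12 (cv2) and the standard library are available. Lean on these libraries where they do the work, as an engineer would, in place of code of your own. Each camera call takes 0.05 s, during which the arm holds its last target. There are 200 camera calls.

## Working session

There is one attempt and no reset: what is moved stays moved. The work goes in short steps, each a Python script; the robot and the scene stay as the last script left them, time stands still between calls to the robot, and variables do not carry over. Pictures are saved under pics/ and viewed, at most 10 in all, crops included, and the job is handed in when it is done.

```bash
mkdir -p pics; python3 - <<'E'
from rig import r, effector, kin, viewer
import cv2
for n in("top","side"):
    c=viewer.read_camera(n); cv2.imwrite(f"pics/{n}0.png",cv2.resize(c["frame"][:,:,::-1],(768,576)))
    print(n,c["intrinsics"].tolist(),c["k1"],c["R"].round(4).tolist(),c["t"].round(4).tolist())
print(r.read_clock(),r.read_orientation().round(3).tolist(),r.read_wrist_force())
E
```

```text
top [[429.2621877199094, 0.0, 255.70241558918195], [0.0, 429.2621877199094, 193.2033925244828], [0.0, 0.0, 1.0]] -0.09865069833932795 [[0.0251, -0.9997, -0.0001], [-0.9975, -0.0251, -0.0662], [0.0662, 0.0017, -0.9978]] [-0.0028, 0.5744, 1.005]
side [[449.3831503563253, 0.0, 254.33598872624188], [0.0, 449.3831503563253, 193.84515070716705], [0.0, 0.0, 1.0]] 0.045358254194988804 [[-0.9981, -0.0602, -0.0126], [-0.0382, 0.7677, -0.6396], [0.0482, -0.6379, -0.7686]] [0.5715, 0.0603, 1.1691]
0.1 [[0.896, 0.445, -0.001], [0.445, -0.896, 0.002], [-0.0, -0.002, -1.0]] [-0.16461548  0.12502249 -0.43975511]
```

View pics/top0.png

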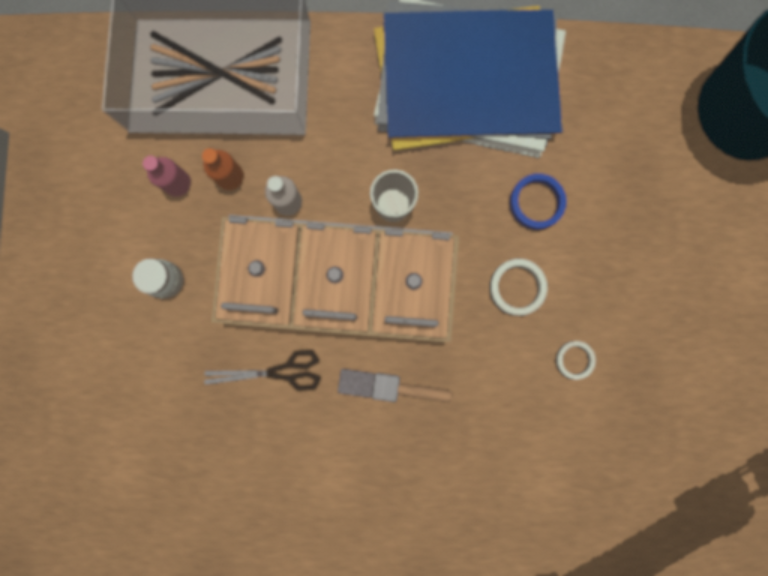

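View pics/side0.png

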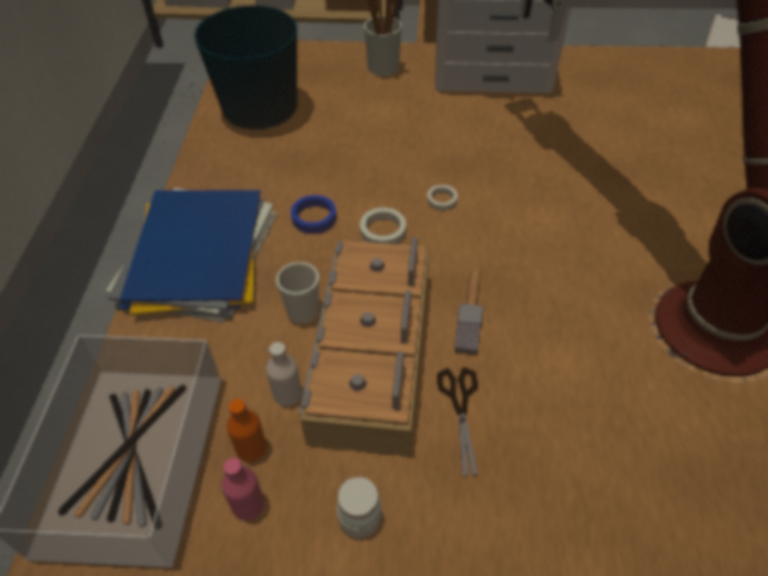

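Top view (768x576 pixels): bolts at (256,268), (334,275) and (414,281), with bars at (248,309), (330,315) and (411,322). The robot's left is image left. Possible mix-ups:
- **Bottles:** white (281,192) is the glue; orange (218,165) and pink (161,171) are look-alikes.
- **Rings:** large white (519,287) is the tape; blue (538,201) and small white (576,360) are not.
- **Bolts:** the three bolts are ordered by y.

Next I measure the bolts and bars.

```bash
cat >h.py <<'E'
from rig import r, effector, kin, viewer
import cv2, numpy as np
def ray(c,uv):
    K=c["intrinsics"]; p=(np.array(uv,float)-K[:2,2])/[K[0,0],K[1,1]]; s=p.copy()
    for _ in range(20): s=p/(1+c["k1"]*(s@s))
    R=c["R"]; return -R.T@c["t"], R.T@np.array([s[0],s[1],1])
def onplane(c,uv,z):
    o,d=ray(c,uv); return o+d*(z-o[2])/d[2]
def blob(c,guess,w,h,sat=70):
    """centroid of the low-saturation blob nearest guess (px, 512 scale)"""
    hsv=cv2.cvtColor(c["frame"],cv2.COLOR_RGB2HSV); m=(hsv[...,1]<sat).astype(np.uint8)
    win=np.zeros_like(m); x,y=map(int,guess); win[y-h:y+h+1,x-w:x+w+1]=1
    n,l,st,ce=cv2.connectedComponentsWithStats(m*win)
    i=1+np.argmax(st[1:,4]); return ce[i],st[i]
def tri(a,ua,b,ub):
    o1,d1=ray(a,ua);o2,d2=ray(b,ub)
    s=np.linalg.lstsq(np.c_[d1,-d2],o2-o1,rcond=None)[0]
    p,q=o1+s[0]*d1,o2+s[1]*d2; return (p+q)/2,np.linalg.norm(p-q)
E
python3 - <<'E'
from h import *
t=viewer.read_camera("top");s=viewer.read_camera("side")
B=[(256,268),(334,275),(414,281)];H=[(248,309),(330,315),(411,322)]
SB=[(358,382),(368,320),(377,265)];SH=[(399,378),(406,317),(413,262)]
for G,SG,z,w in((B,SB,.100,9),(H,SH,.130,22)):
  for g,sg in zip(G,SG):
    a,sa=blob(t,np.array(g)/1.5,w,8); b,sb=blob(s,np.array(sg)/1.5,*((9,8) if w==9 else (8,22)))
    P,e=tri(t,a,s,b)
    print(sa,sb,"plane",onplane(t,a,z).round(4),onplane(s,b,z).round(4),"tri",P.round(4),round(e,4))
im=t["frame"][130:250,130:320,::-1]; cv2.imwrite("pics/crop.png",cv2.resize(im,(760,480)))
E
```

```text
[165 174  11  10  90] [234 250   9   9  58] plane [0.5968 0.2009 0.1   ] [0.5954 0.2069 0.1   ] tri [0.5968 0.2024 0.0927] 0.0014
[218 178  11  10  90] [242 209   7   7  45] plane [0.5906 0.0847 0.1   ] [0.5883 0.0903 0.1   ] tri [0.59   0.0853 0.0935] 0.0023
[271 182  10  11  90] [248 173   7   6  38] plane [ 0.5839 -0.0316  0.1   ] [ 0.5818 -0.0264  0.1   ] tri [ 0.5833 -0.0319  0.094 ] 0.0021
[148 202  37   7 170] [262 235   7  36 117] plane [0.537  0.2029 0.13  ] [0.5355 0.2146 0.13  ] tri [0.5366 0.2058 0.1163] 0.0016
[202 206  36   8 168] [268 194   6  27  87] plane [0.5306 0.0882 0.13  ] [0.5285 0.0948 0.13  ] tri [0.5297 0.0889 0.1225] 0.0022
[257 211  35   7 170] [273 159   5  24  67] plane [ 0.5238 -0.0283  0.13  ] [ 0.5219 -0.0203  0.13  ] tri [ 0.523  -0.0287  0.1209] 0.0021
```

View pics/crop.png

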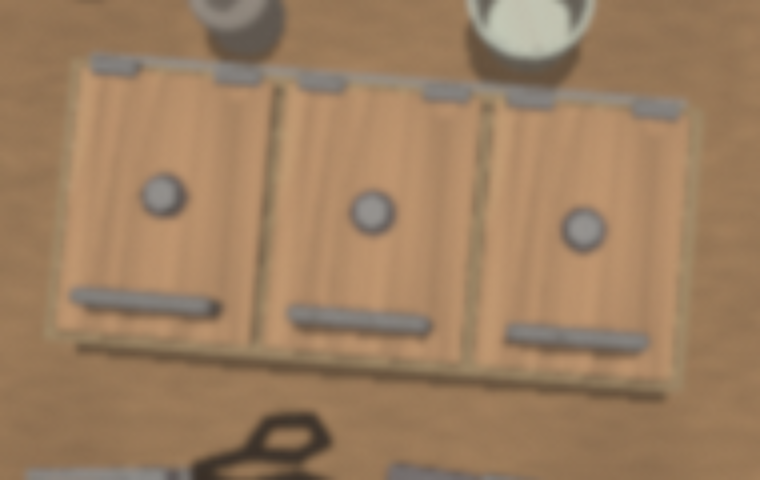

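The three bolts lie in a row at x 0.597/0.590/0.584 and y 0.201/0.085/−0.032. They are 116 mm apart (117 given), the chest is turned about 3°, and the bars sit 60 mm nearer, so everything agrees with the sizes given. I'll go above the left bolt.

```bash
cat >>h.py <<'E'
BOLT=np.array([[.5966,.2015],[.5904,.0855],[.5836,-.0310]])
ey=(BOLT[0]-BOLT[2]);ey/=np.linalg.norm(ey);ex=np.array([ey[1],-ey[0]])
X=np.array([*ex,0]);Y=np.array([*ey,0]);Z=np.array([0,0,-1.])
R1=np.c_[-np.cross(Z,X),X,Z]; R1=np.c_[np.cross(X,Z),X,Z]   # tool y = +chest x
R2=np.c_[np.cross(-X,Z),-X,Z]
E
python3 - <<'E'
from h import *
for n,R in(("R1",R1),("R2",R2)):
    for P in [(*BOLT[0],.15),(*BOLT[2],.15),(*(BOLT[0]-.06*ex),.107),(*(BOLT[2]-.06*ex),.107),(*(BOLT[0]+.007*ex),.19)]:
        q=kin.inverse_kinematics(np.array(P),R); print(n,None if q is None else np.round(q,2))
r.movel(r.read_tool_pos()+[0,0,.1]); print(r.read_clock())
effector.command_gripper(0.0,20); print(r.read_clock(),r.read_opening())
E
```

```text
R1 [-0.09  0.65 -0.46  1.52  0.32  1.05 -0.69]
R1 [ 0.26  0.57 -0.39  1.65  0.25  0.97 -0.27]
R1 [-0.1   0.62 -0.48  1.73  0.35  0.88 -0.79]
R1 [ 0.25  0.54 -0.36  1.87  0.26  0.78 -0.3 ]
R1 [-0.08  0.63 -0.49  1.45  0.31  1.15 -0.67]
R2 [ 0.21  0.87 -1.15  1.51  0.81  1.3   2.06]
R2 [-0.59  0.8   1.13  1.68 -0.77  1.18 -2.45]
R2 [ 0.23  0.85 -1.15  1.72  0.85  1.16  1.91]
R2 [-0.64  0.78  1.13  1.9  -0.83  1.04 -2.34]
R2 [ 0.21  0.83 -1.15  1.44  0.76  1.36  2.11]
1.0083
2.4583 0.007392751795760005
```

```bash
cat >>h.py <<'E'
def tap(i):
    x,y=BOLT[i]; r.movel([x,y,.112],.12); r.hold(.3)
    f0=np.mean([r.read_wrist_force()[2] for _ in range(3)]); out=[]; z=.108; left=None
    while z>.0925:
        r.movel([x,y,z],.02); r.hold(.1); f=r.read_wrist_force()[2]-f0
        out.append((round(z,4),round(float(r.read_tool_pos()[2]),4),round(float(f),2)))
        if abs(f)>12 : break
        if left is None and abs(f)>.7: left=4
        elif left is not None:
            left-=1
            if left==0: break
        z-=.001
    r.movel([x,y,.145],.12); print(i,round(r.read_clock(),2),out)
E
python3 - <<'E'
from h import *
r.goto(np.array([*BOLT[0],.145]),R1); print(r.read_clock(),r.read_tool_pos())
c=viewer.read_camera("top");s=viewer.read_camera("side")
cv2.imwrite("pics/near.png",np.hstack([cv2.resize(c["frame"][100:240,110:250,::-1],(400,400)),cv2.resize(s["frame"][150:290,170:310,::-1],(400,400))]))
E
```

```text
5.45 [0.59722717 0.20015389 0.14501897]
```

View pics/near.png

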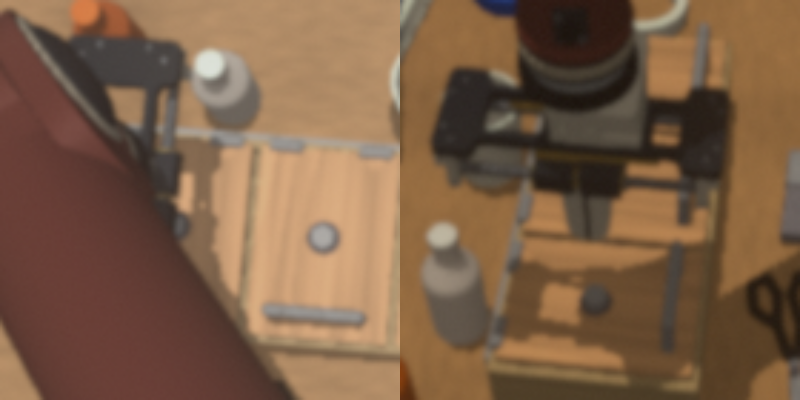

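The top view is mostly hidden by the forearm. The side crop shows the closed fingertips at about crop (590,240), above the left bolt at (595,300). I'll check that against the TCP's projection, then tap.

```bash
python3 - <<'E'
from h import *
s=viewer.read_camera("side")
def pr(P):
    return cv2.projectPoints(np.array([P],float),cv2.Rodrigues(s["R"])[0],s["t"],s["intrinsics"],np.array([s["k1"],0,0,0,0]))[0].ravel().round(1)
print("tcp",pr(r.read_tool_pos()),"bolt",pr([*BOLT[0],.102]), "seen tip ~(236.5,234) bolt ~(238,255)")
tap(0)
E
```

```text
tcp [236.4 240.2] bolt [237.4 251.5] seen tip ~(236.5,234) bolt ~(238,255)
0 9.38 [(0.108, 0.1079, 0.43), (0.107, 0.107, 0.6), (0.106, 0.106, 1.49), (0.105, 0.105, 0.63), (0.104, 0.104, 2.05), (0.103, 0.103, 0.85), (0.102, 0.102, 0.54)]
```

```bash
cat >>h.py <<'E'
def force(n=8):
    v=[]
    for _ in range(n): r.hold(.02); v.append(r.read_wrist_force()[2])
    return np.mean(v)
def tap(i):
    x,y=BOLT[i]; r.movel([x,y,.108],.12); f0=force(12); out=[]
    for z in np.arange(.103,.0945,-.0015):
        r.movel([x,y,z],.03); f=force()-f0
        out.append((round(z,4),round(float(r.read_tool_pos()[2]),4),round(float(f),2)))
        if abs(f)>8: break
    r.movel([x,y,.145],.12); print(i,round(r.read_clock(),2),out)
E
python3 - <<'E'
from h import *
tap(0)
E
```

```text
0 12.97 [(np.float64(0.103), 0.1031, 0.05), (np.float64(0.1015), 0.1015, 0.32), (np.float64(0.1), 0.1, -0.26), (np.float64(0.0985), 0.0985, -0.36), (np.float64(0.097), 0.097, -0.13), (np.float64(0.0955), 0.0955, -0.13)]
```

The arm reached z = 0.0955 with no force, so the fingers missed the bolt. I'll look from close by.

```bash
python3 - <<'E'
from h import *
r.movel([*BOLT[0],.107],.12); r.hold(.1)
s=viewer.read_camera("side")
def pr(P):
    return cv2.projectPoints(np.array([P],float),cv2.Rodrigues(s["R"])[0],s["t"],s["intrinsics"],np.array([s["k1"],0,0,0,0]))[0].ravel()
o=np.array([190,200]);im=cv2.resize(s["frame"][200:290,190:310,::-1],(800,600),interpolation=cv2.INTER_CUBIC)
for P,c in((r.read_tool_pos(),(0,0,255)),([*BOLT[0],.102],(0,255,0))):
    print((pr(P)-o)*800/120); cv2.drawMarker(im,tuple(int(v) for v in (pr(P)-o)*800/120),c,0,20,1)
cv2.imwrite("pics/near2.png",im); print(r.read_tool_pos(),r.read_orientation().round(3).tolist(),r.read_opening(),r.read_clock())
E
```

```text
[313.28997433 334.79006648]
[315.86586122 343.18403158]
[0.59716559 0.20199942 0.10783267] [[0.056, 0.998, 0.001], [0.998, -0.056, 0.001], [0.001, 0.001, -1.0]] 0.0031488962643490314 13.5917
```

View pics/near2.png

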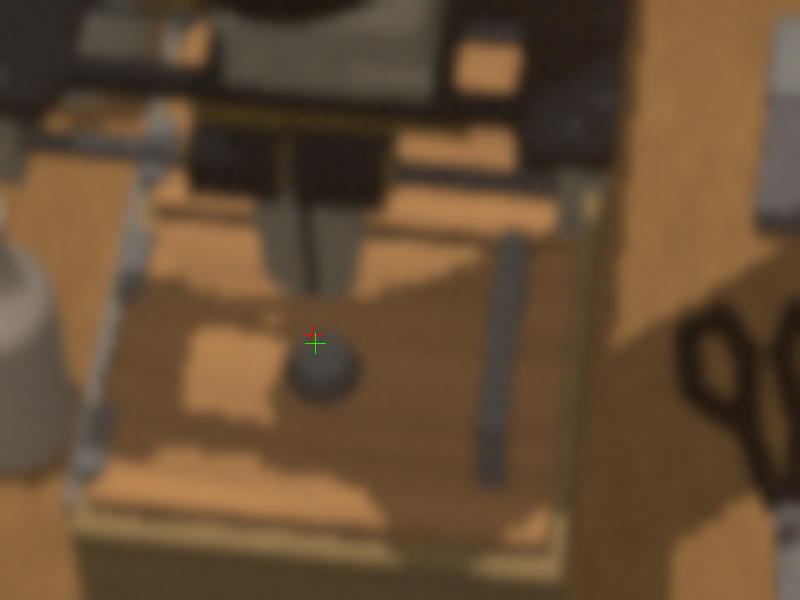

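The fingertips show at (312,290), but the TCP projects to (313,335), about 6.7 raw px lower. The bolt itself is seen about 2.6 px below its projection. I'll test each camera's consistency on objects at table level.

```bash
python3 - <<'E'
from h import *
t=viewer.read_camera("top");s=viewer.read_camera("side")
T0=cv2.imread("pics/top0.png");S0=cv2.imread("pics/side0.png")
def c0(im,x,y,w,lo,hi):
    hsv=cv2.cvtColor(im,cv2.COLOR_BGR2HSV);m=cv2.inRange(hsv,lo,hi);win=np.zeros_like(m);win[y-w:y+w,x-w:x+w]=255
    p=cv2.findNonZero(m&win); h=cv2.convexHull(p); (cx,cy),ax,_=cv2.fitEllipse(h); return (np.array([cx,cy])+.5)/1.5-.5,np.array(ax)/1.5
W=((0,0,110),(180,60,255)); B=((105,120,40),(130,255,255))
for n,a,b,c,w in(("tape",(519,287),(383,226),W,33),("blue",(538,201),(314,213),B,33),("small",(576,360),(442,197),W,24)):
    ua,xa=c0(T0,*a,w,*c);ub,xb=c0(S0,*b,w-5,*c)
    P,e=tri(t,ua,s,ub);print(n,ua,xa,ub,xb,P.round(4),round(e,4),onplane(t,ua,.012).round(4),onplane(s,ub,.012).round(4))
print("cams",(-t["R"].T@t["t"]).round(3),(-s["R"].T@s["t"]).round(3))
E
```

```text
tape [345.31750488 190.99407959] [38.21352132 38.42442322] [254.81654867 149.65947469] [21.80414073 29.89509328] [ 0.5842 -0.2032  0.0174] 0.0019 [ 0.5856 -0.2044  0.012 ] [ 0.5836 -0.2086  0.012 ]
blue [358.51485189 133.82971191] [34.62714386 34.85248057] [208.3398234  141.08971151] [20.24816767 28.37840525] [ 0.7249 -0.235   0.0153] 0.0016 [ 0.7264 -0.2358  0.012 ] [ 0.7248 -0.2382  0.012 ]
small [383.534139   239.75126139] [25.79750061 26.34459686] [294.52195231 130.45430501] [13.06043116 18.52863693] [ 0.4688 -0.2997  0.0096] 0.0026 [ 0.4702 -0.299   0.012 ] [ 0.4676 -0.297   0.012 ]
cams [0.507 0.01  1.041] [0.516 0.734 0.944]
```

At table level both cameras agree within a few mm, so the finger position is what's off. I'll descend slowly with a force stop to tell a height offset from a sideways one.

```bash
python3 - <<'E'
from h import *
x,y=BOLT[0]; f0=force(10); print(f0, r.read_clock())
r.movel([x,y,.0955],.06)
for z in np.arange(.0935,.066,-.002):
    r.movel([x,y,z],.03); f=force(5)-f0
    print(round(z,4),round(float(r.read_tool_pos()[2]),4),round(float(f),2))
    if abs(f)>4: break
s=viewer.read_camera("side");t=viewer.read_camera("top")
np.savez("c.npz",s=s["frame"],t=t["frame"])
a=cv2.resize(s["frame"][200:290,190:310,::-1],(400,300),interpolation=cv2.INTER_CUBIC)
b=cv2.resize(t["frame"][130:220,130:250,::-1],(400,300),interpolation=cv2.INTER_CUBIC)
cv2.imwrite("pics/c.png",np.hstack([a,b])); print(r.read_clock(),r.read_wrist_force(),r.read_tool_pos())
E
```

```text
-0.16770055037785525 13.8583
0.0935 0.0936 0.34
0.0915 0.0915 0.37
0.0895 0.0894 0.13
0.0875 0.0874 0.27
0.0855 0.0854 0.37
0.0835 0.0835 0.39
0.0815 0.0814 0.37
0.0795 0.0795 0.31
0.0775 0.0775 0.48
0.0755 0.0755 0.21
0.0735 0.0735 0.56
0.0715 0.0715 -0.07
0.0695 0.0694 0.03
0.0675 0.0674 0.09
18.9667 [0.53789529 0.36516926 0.12698396] [0.59661512 0.20155307 0.06751931]
```

View pics/c.png

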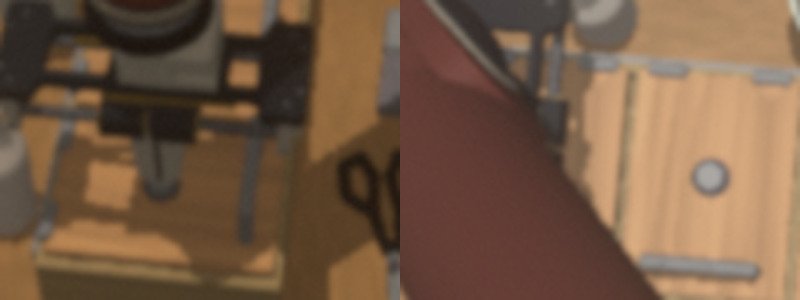

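The tip is really on the bolt column but about 30 mm higher than reported, which means a tool-length offset in z. I'll keep descending until contact.

```bash
cat >>h.py <<'E'
def probe(x,y,z0,zmin,f0,step=.0015):
    out=[]
    for z in np.arange(z0,zmin,-step):
        r.movel([x,y,z],.04); f=force(3)-f0; out.append((round(float(r.read_tool_pos()[2]),4),round(float(f),2)))
        if abs(f)>5: break
    return out
E
python3 - <<'E'
from h import *
x,y=BOLT[0]; f0=.05
print(probe(x,y,.066,.052,f0),r.read_clock())
s=viewer.read_camera("side")
cv2.imwrite("pics/d.png",cv2.resize(s["frame"][200:290,190:310,::-1],(600,450),interpolation=cv2.INTER_CUBIC))
E
```

```text
[(0.066, 0.6), (0.065, 3.2), (0.0649, 10.3)] 19.8667
```

View pics/d.png

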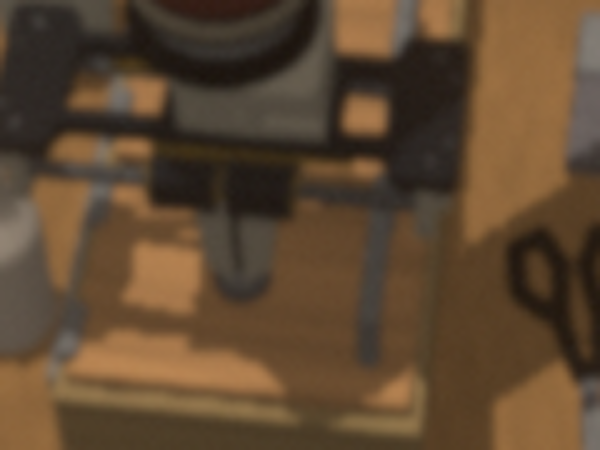

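Left bolt: contact at reported 0.065, then stiff at once (10 N), and the picture shows the tips on the bolt at (240,292). So it is tight. Reported z is 37 mm below the true tip height (0.065 against 0.102), so I'll use that offset. Next come the middle and right bolts.

```bash
python3 - <<'E'
from h import *
r.movel([*BOLT[0],.09],.12)
for i in(1,2):
    x,y=BOLT[i]
    r.movel([x,y,.09],.15); r.movel([x,y,.069],.1); f0=force(6)
    print(i,probe(x,y,.0665,.055,f0),round(r.read_clock(),2))
    r.movel([x,y,.09],.12)
print(r.read_clock())
E
```

```text
1 [(0.0667, -0.54), (0.0652, 0.5), (0.0636, 0.75), (0.0621, 1.42), (0.0606, 1.79), (0.0594, 4.67), (0.0592, 12.03)] 23.77
2 [(0.0667, 0.26), (0.0652, 0.52), (0.0649, 7.79)] 26.48
26.8583
```

Middle gives about 6 mm at 0.5 to 1.8 N before going stiff, so it is the loose one. Right goes stiff at once, so it is tight. Now I'll grasp the middle bar.

```bash
python3 - <<'E'
from h import *
H=BOLT[1]-.06*ex
r.movel([*BOLT[2],.12],.15)
r.movel([*H,.12],.2)
effector.command_gripper(.45,20)
f0=force(4); r.movel([*H,.085],.1); r.movel([*H,.073],.06); print(force(3)-f0,r.read_tool_pos(),r.read_clock())
effector.command_gripper(0,20)
print(r.read_opening(),r.read_grasp_force(),r.read_wrist_force(),r.read_clock())
s=viewer.read_camera("side")
cv2.imwrite("pics/g.png",cv2.resize(s["frame"][165:270,200:340,::-1],(600,450),interpolation=cv2.INTER_CUBIC))
E
```

```text
-0.36440347867570844 [0.53048428 0.08886108 0.07296519] 29.8167
0.09933303125885777 20.000101625919342 [-0.2947179  -0.77076175  0.75678318] 30.4417
```

View pics/g.png

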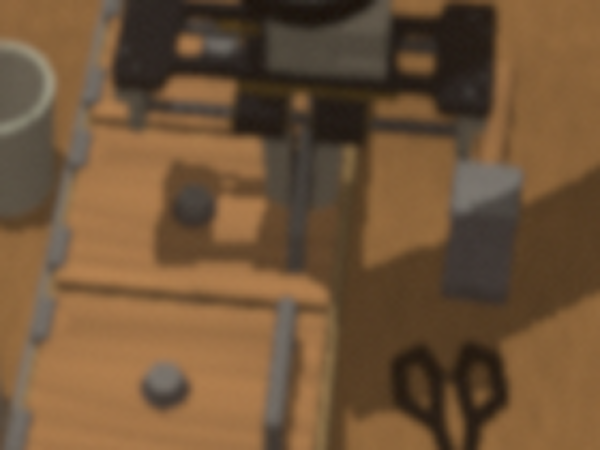

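The bar (300,200) sits between both fingers, opening 0.099 (about 9 mm for a 10 mm bar). I'll lift along the arc.

```bash
python3 - <<'E'
from h import *
p0=r.read_tool_pos()
for th in np.linspace(0,.77,9)[1:]:
    dx=-.130*np.cos(th)+.041*np.sin(th)+.130; dz=.130*np.sin(th)+.041*np.cos(th)-.041
    r.movel(p0+np.array([*(dx*ex),dz]),.06)
    f=r.read_wrist_force(); print(round(th,2),f.round(1),round(r.read_opening(),3))
    if np.linalg.norm(f)>35: break
r.hold(.3)
print(r.read_tool_pos()-p0,r.read_grasp_force(),r.read_clock())
s=viewer.read_camera("side")
cv2.imwrite("pics/l.png",cv2.resize(s["frame"][110:290,160:400,::-1],(800,600),interpolation=cv2.INTER_CUBIC))
E
```

```text
0.1 [ 0.   0.5 -2.4] 0.098
0.19 [-2.4 -0.1 -1.8] 0.1
0.29 [-3.9  0.6 -0. ] 0.097
0.38 [-5.9  0.6  0.8] 0.099
0.48 [-6.7  0.   3.9] 0.097
0.58 [-7.4  0.6  5.3] 0.099
0.67 [-8.7 -0.9  7.9] 0.102
0.77 [-5.6 -0.5  7.6] 0.103
[ 0.06584964 -0.00374309  0.08143248] 20.001373887062073 33.725
```

View pics/l.png

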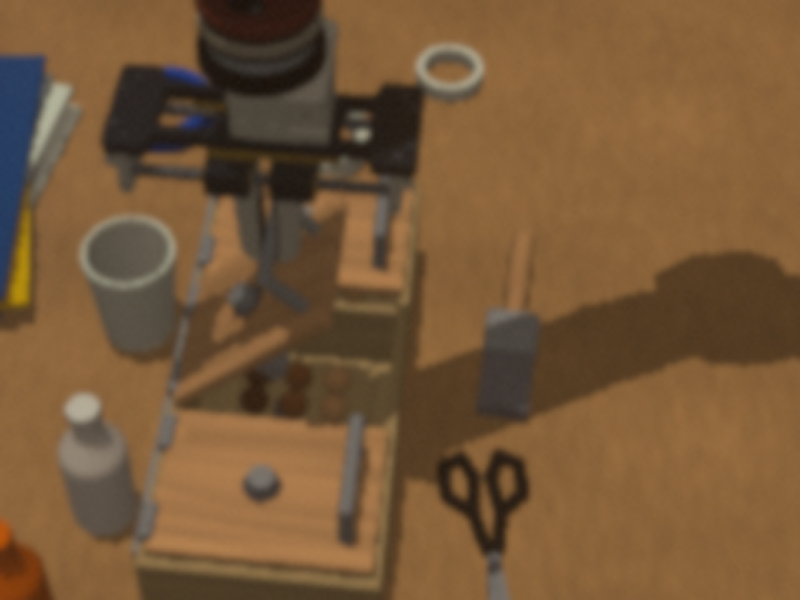

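The picture shows the middle lid open about 45° (its edge runs from (180,390) to (330,320)) and held at the bar (270,250). The other lids are shut and the loose things have not moved. The hold is steady, so I'm handing in.

```bash
python3 -c "
from rig import r
print(r.sign_off(), r.read_clock())"
```

```text
the job is handed in; nothing more can be done
the job is handed in; nothing more can be done
```

I tapped all three bolts from left to right, found the middle one loose, and handed in at about 34 s with its lid held open at about 44° and the other two lids shut; the call returned no verdict.

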